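Index the trimming guide to its next angle

ROBOT

A 6-joint arm with a two-finger parallel gripper is mounted at the origin on a cart in front of the work surface, level with it; the furniture and walls round the work are solid. World frame = base frame: x ahead of the robot, y to its left, z up, the work surface at z = 0. Lengths are in m, angles in rad, forces in N, time in s.
With the tool pointing down it reaches from about 0.375 to 0.75 m from the base axis. Payload 9 kg.
Tool frame: the origin (TCP) lies at the very end of the fingers, on their centre line; the grasp point (between the pads) lies 19 mm behind it (manip.tcp_to_grasp is the distance from the TCP to the grasp point, in m); x points along the fingers, z is the direction in which the jaws open and shut, and the axes are right-handed (so a half turn about x gives the same grasp; the last joint's range is limited). The gripper opens to 85 mm and grips with 20 to 120 N. Pads are 22 mm wide; open, the fingers measure 114 mm over their backs; the gripper's body (76 mm by 85 mm) begins 54 mm behind the grasp point. The pads swing forward as they close: fully open they stand 13 mm farther back than shut.
Start: joints at [-1.376, 0.104, 0.097, 1.564, 0, 1.353], TCP at [0.241, -0.55, 0.231] pointing down, gripper open.
Joint ranges: [-2.99, 2.99], [-0.84, 1.86], [-1.1, 1.16], [-1.84, 2.11], [-1.51, 1.56], [-3.14, 3.14]. Speed limits (rad/s): [2.22, 2.22, 2.57, 3.14, 3.14, 3.14].

INTERFACE

Orientations are given as [roll, pitch, yaw] about the fixed x, y, z axes, in that order (R = Rz(yaw) Ry(pitch) Rx(roll)).
In Python, from plant import telemetry, optics, manip gives the robot as it stands.
- The arm moves only by the tool send_rows, never from a script. Its argument "commands" is one flat list of numbers, 7 for each row, row after row: the gripper command: -1 is fully open, 1 is shut, values between are in proportion, then the shift along the tool's x, y, z in units of 30 mm (1.0 is 30 mm), then the turn, a rotation vector about the tool's x, y, z in units of 5 degrees (1.0 is 5 degrees). A call has 1 to 20 rows; each row shifts and turns the commanded pose from where the row before left it, along the tool's axes as they then stand; what a row does not reach is not made up. A row lasts 1/8 s, in which the tool goes at most 62.5 mm and 10.7 degrees, less where a joint would pass 70% of its speed; a pose out of reach is approached as far as the arm can. A call is refused whole if a number of a shift passes 1 or a number of a turn 1, either way. A call with a gripper value outside its range is refused whole. The fingers move at their own pace and stop on an object; the grip force is fixed at half the most. Time passes only in rows, so rows that do not move let the fingers close. It gives the time, the measured TCP pose, the force and the opening at its end, in the units of the state.
- telemetry.observe(): the state, without advancing time (a new reading comes with each control period).
- optics.read_camera(name): name is "scene" or "top" or "wrist"; returns a dict with "pixels" (480x640x3 uint8, red, green, blue), "mtx" (3x3 intrinsics, pixels), "position" and "orientation" of the camera in the world; the wrist camera has in their place "mount" (4x4, takes a point from camera to tool coordinates, whose origin is the TCP and whose axes are the tool frame's). Camera axes: x right, y down, z forward; pixel columns grow to the right and rows downward; lengths in m; the calibration is good to about 2 mm. A picture is of the moment at which its call begins: read the wrist's pose just before it. There is no depth.
- manip.close_job(): hands the job in, once; it reports no verdict.
The state is a dict: "time_s": time; "q": joint angles; "joint_vel": joint speeds; "joint_efforts": joint torques, N m; "position": TCP position; "ee_rot": TCP orientation; "ft_force": force on the tool from outside, world axes, zero at the start; "wrist_torque": the same for the moment, N m; "gripper_width": opening from 0.0 (shut) to 1.0 (fully open).
Only numpy, scipy, OpenCV 4.12 (cv2) and the standard library are available. Lean on these libraries where they do the work, as an engineer would, in place of code of your own. Each camera call takes 0.05 s, during which the arm holds its last target.

TASK

The plaster cast on the trimming guide is finished at its first angle; set the guide to the next one. Lift the sprung index pin out of its hole by its black knob, turn the model table with the cast anticlockwise (seen from above) and let the pin spring fully home in the next hole, then leave the knob. Find that hole by feel rather than forcing the pin hard against the metal, keep the cast where it lies on the table, and leave the things around alone.

Things in the scene. Friction and masses are not known exactly. Their poses are not given: they have to be found in the camera images.
- guide_base: trimming guide, screwed to the worktop: grey cast hub 112 mm across, 14 mm high, with a quadrant on its far side reaching 92 mm from the pivot, which carries a flat steel index ring. Origin on the pivot axis at worktop height, z up. The first hole lies 38 degrees clockwise (seen from above) of its +x axis
- pivot (a point): point on the vertical pivot axis of the model table, at the height of the table's top (38 mm above the worktop)
- first_hole (a point): mouth of the first hole, where the pin stands at the start, on the index ring's flat face (ring 62 to 86 mm from the pivot, face 24 mm up; three round 9.5 mm holes, 75 mm from the pivot). The next hole is in a flush steel segment, clamped anew for each case: 44 to 74 degrees anticlockwise of this one, exact angle not known. The last hole, not wanted, is at 114 degrees
- model_table (a joint): turn of the round aluminium model table (88 mm across, top 38 mm up), rad; 0 with the pin over the first hole, growing anticlockwise seen from above; free from -0.2 to 2.2. Its arm (24 mm wide, top 38 mm up) carries the pin 75 mm from the pivot. It turns stiffly (0.12 N m, about 3 N at the knob with the nose rubbing on the ring) and stays where it is left
- index_pin (a joint): lift of the sprung index pin, m; 0 home in a hole (nose 6 mm deep), 0.005 to 0.006 with the nose resting on the ring's face, 0.011 at its upper stop. The spring pushes down with 6 N when home, 10 N at the stop; let go, the pin springs down by itself. Pin 8 mm thick, flat nose with a small chamfer, 0.75 mm play to either side in a hole
- knob (a point): middle of the black pull knob on top of the pin: upright cylinder 24 mm across and 22 mm high, its middle 71 mm above the worktop when the pin is home; below it a steel barrel 17 mm across, from 38 to 56 mm above the worktop. It rises with the pin and goes round with the table
- cast: grey-white plaster cast of a dental arch, 56 x 68 x 26 mm, lying loose on the model table, its flat back within 2 mm of the low back stop beside the arm; origin under its middle
- waiting_cast: white plaster cast, 60 x 73 x 28 mm, lying on the worktop right of the guide; bystander
- caliper: steel caliper 170 x 50 x 8 mm, lying on the worktop near its front edge, right of the guide; bystander
- model_trimmer: the big cream plaster trimmer right of and beyond the guide, about 0.40 m high over the worktop, its front tray reaching out to x = 0.40 m; the robot starts on its right: go round or over it. Fixed; origin under its middle
- plaster_vibrator: cream plaster vibrator, 104 mm high, fixed beyond the guide; its front face is at x = 0.53 m and its speed knob reaches 15 mm farther out; origin under its middle
- jar: small jar with a green lid, 40 mm across and 45 mm high, standing near the front left corner of the worktop; origin under its middle; bystander

How it is judged:
On the way, in this order (a step that is already met when the one before it is completed fails the run):
1. the pin is lifted clear of the first hole (value of joint index_pin above 0.0065 m and value of joint model_table below 0.15 rad), for 0.1 s.
2. the table is turned away from the first hole with the pin out (value of joint index_pin above 0.0045 m and value of joint model_table above 0.25 rad), for 0.1 s.
At the end, for the whole second after the job is handed in: The pin is home (within 1.5 mm) in the next hole, so the table stands 0.7 to 1.36 rad from the first hole and at rest; the cast lies flat on the table, its middle within 15 mm of the pivot (5 mm at the start) (value of joint index_pin below 0.0015 m and value of joint model_table between 0.7 and 1.36 rad and velocity of joint model_table between -0.05 and 0.05 rad/s and horizontal distance between cast and pivot below 0.015 m and angle between cast's own z axis and vertical below 0.1 rad); the robot touches nothing.
It fails at once if the pin is forced against the ring or a hole's wall with more than 25 N (contact force between index_pin and guide_base above 25 N).
It fails at once if the cast is pushed off its place (middle over 15 mm from the pivot) (horizontal distance between cast and pivot above 0.015 m).
It fails at once if a bystander is moved by more than 15 mm (distance of any of waiting_cast, caliper, jar from where it was at the start of the episode above 0.015 m).
It also fails if it takes over 51 s, if anything falls off the work surface, if the arm or the gripper's body presses on something with over 40 N, if the wrist force passes 120 N, or if a joint passes its speed limit or range.

## Working session

There is one attempt and no reset: what is moved stays moved. The work goes in short steps, Python scripts to look and compute and a tool call to move; the robot and the scene stay as the last step left them, time stands still between calls to the robot, and variables do not carry over. Pictures are saved under pics/ and viewed, and the job is handed in when it is done.

Besides the shell and the picture viewer there is one more tool, called after "Emit:" as name(argument=value, ...) on one line, values as JSON. send_rows: Moves the arm, as the interface text tells. Its arguments: {"type":"object","properties":{"commands":{"type":"array"}},"required":["commands"]}

```bash
ls; mkdir -p pics; python3 - <<'E'
from plant import telemetry, optics, manip
import cv2,numpy as np
print(telemetry.observe())
print(manip.tcp_to_grasp)
for n in ["scene","top"]:
    d=optics.read_camera(n)
    cv2.imwrite(f"pics/{n}0.png",d["pixels"][:,:,::-1])
    print(n,d["mtx"],d["position"],d["orientation"])
E
```

```text
pics
{'time_s': 0.0, 'q': array([-1.37570940e+00,  1.04715648e-01,  9.64437608e-02,  1.56391102e+00,
       -3.29960418e-07,  1.35307295e+00]), 'joint_vel': array([-4.50087934e-04, -1.03032317e-03, -3.67327704e-04,  7.43115902e-05,
       -1.07555271e-04, -3.15596183e-04]), 'joint_efforts': array([ 3.95141592e-05, -5.56927836e+01,  5.03653228e+01,  1.68751599e-02,
       -3.02063600e-04, -9.75129353e-06]), 'position': array([ 0.24063769, -0.54924991,  0.23049873]), 'ee_rot': array([2.92410725, 1.56940975, 1.76612122]), 'ft_force': array([-0.58781478,  0.5125024 , -0.19698232]), 'wrist_torque': array([ 0.00410215, -0.03852426,  0.00829043]), 'gripper_width': 1.0022806238116002}
0.0187
scene [[576.63111694   0.         319.37089963]
 [  0.         576.63111694 229.20932829]
 [  0.           0.           1.        ]] [-0.24171212  1.0261116   0.67741376] [-2.01265484  0.00531048 -2.51882715]
top [[531.51219903   0.         322.85997568]
 [  0.         531.51219903 250.25744945]
 [  0.           0.           1.        ]] [0.31207168 0.04345043 1.15557425] [-2.97293884e+00 -3.86063424e-04 -1.55860390e+00]
```

View pics/scene0.png

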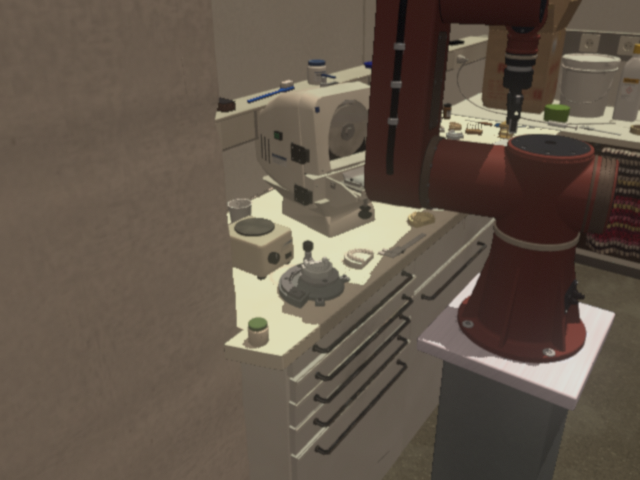

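View pics/top0.png

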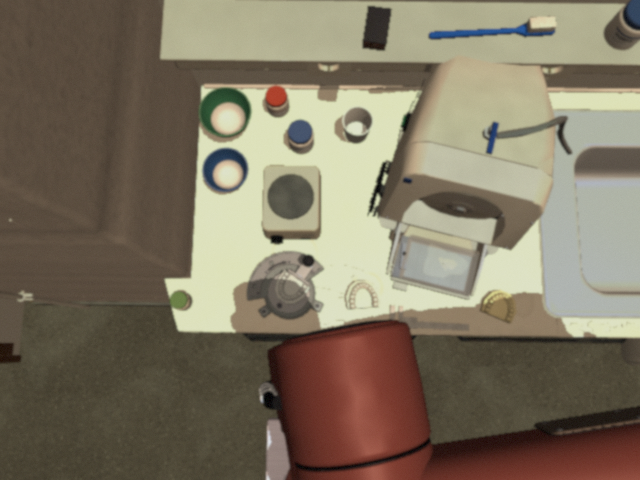

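Scene: the guide is near (312,280), with the black knob at (308,246). Top: the guide is near (287,287), with the knob near (307,261). I'll zoom in and measure.

```bash
cat > h.py <<'E'
import numpy as np, cv2
from scipy.spatial.transform import Rotation as R
from plant import telemetry, optics, manip
def ray(d,uv,tool=None):
    v=np.linalg.inv(d["mtx"])@[uv[0],uv[1],1.]
    if tool is None:
        Rm=R.from_euler('xyz',d["orientation"]).as_matrix(); p=np.array(d["position"])
    else:
        M=tool@d["mount"]; Rm=M[:3,:3]; p=M[:3,3]
    v=Rm@v; return p,v/np.linalg.norm(v)
def onplane(pv,z):
    p,v=pv; return p+v*(z-p[2])/v[2]
def tri(a,b):
    A=np.stack([a[1],-b[1]],1); s=np.linalg.lstsq(A,b[0]-a[0],rcond=None)[0]
    x=a[0]+s[0]*a[1]; y=b[0]+s[1]*b[1]; return (x+y)/2,np.linalg.norm(x-y)
def pose():
    s=telemetry.observe(); T=np.eye(4); T[:3,:3]=R.from_euler('xyz',s["ee_rot"]).as_matrix(); T[:3,3]=s["position"]; return T,s
E
python3 - <<'E'
from h import *
a=cv2.imread("pics/scene0.png")[220:320,250:370]; b=cv2.imread("pics/top0.png")[235:335,225:345]
cv2.imwrite("pics/z0.png",np.vstack([cv2.resize(a,None,fx=4,fy=3,interpolation=2)[:, :],cv2.resize(b,None,fx=4,fy=3,interpolation=2)]))
E
```

```text
(no output)
```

View pics/z0.png

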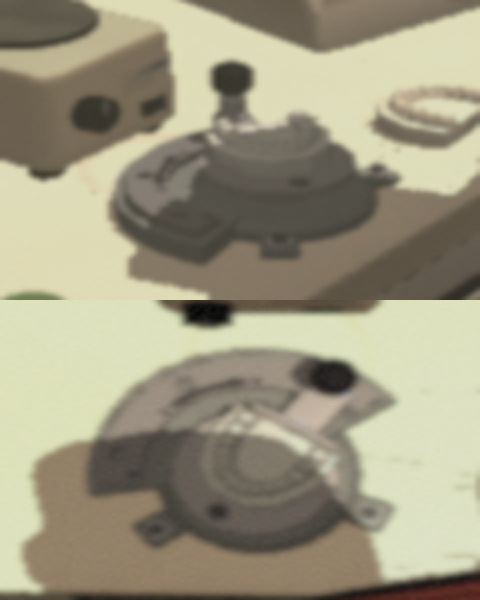

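```bash
python3 - <<'E'
from h import *
ds=optics.read_camera("scene"); dt=optics.read_camera("top")
def dark(n,box):
    im=cv2.imread(f"pics/{n}0.png"); x0,y0,x1,y1=box
    g=im[y0:y1,x0:x1].max(2); m=(g<75).astype(np.uint8)
    k,l,s,c=cv2.connectedComponentsWithStats(m)
    for i in range(1,k):
        if s[i,4]>15: print(n,s[i]+[x0,y0,0,0,0],c[i]+[x0,y0])
dark("scene",(296,232,320,262)); dark("top",(296,248,322,275))
a=ray(ds,(308,245.7)); b=ray(dt,(308,260.7)); print(tri(a,b)); print(onplane(b,.071),onplane(b,.082))
# hub circle, table top circle from top crop
for uv,z in [((225+260/4,235+(455-300)/3),.038),((225+262/4,235+(455-300)/3),.014)]:
    print(onplane(ray(dt,uv),z))
E
```

```text
scene [304 242   8  10  66] [307.5        245.93939394]
top [302 256  12  10  98] [307.17346939 260.26530612]
(array([0.47529762, 0.07626251, 0.0723449 ]), np.float64(0.0023276548719419936))
[0.47450785 0.07567053 0.071     ] [0.47286038 0.07534375 0.082     ]
[0.42364562 0.11366166 0.038     ]
[0.42605484 0.11409279 0.014     ]
```

```bash
python3 - <<'E'
from h import *
T,s=pose(); print(T.round(3))
d=optics.read_camera("wrist"); print(d["mtx"],d["mount"].round(3)); cv2.imwrite("pics/w0.png",d["pixels"][:,:,::-1])
dt=optics.read_camera("top")
for uv in [(390,280),(470,295),(400,225),(410,145),(510,245),(277,239)]:
    print(uv,[onplane(ray(dt,uv),z)[:2].round(3) for z in (0.05,.1,.2,.3,.4)])
E
```

```text
[[-0.     0.916  0.401  0.241]
 [ 0.001  0.401 -0.916 -0.549]
 [-1.     0.    -0.001  0.231]
 [ 0.     0.     0.     1.   ]]
[[357.52325571   0.         316.7984928 ]
 [  0.         357.52325571 241.33828163]
 [  0.           0.           1.        ]] [[ 0.    -0.288  0.958 -0.142]
 [-0.    -0.958 -0.288  0.072]
 [ 1.    -0.    -0.    -0.   ]
 [ 0.     0.     0.     1.   ]]
(390, 280) [array([ 0.439, -0.096]), array([ 0.433, -0.089]), array([ 0.422, -0.077]), array([ 0.41 , -0.064]), array([ 0.399, -0.052])]
(470, 295) [array([ 0.41 , -0.262]), array([ 0.405, -0.248]), array([ 0.396, -0.22 ]), array([ 0.388, -0.193]), array([ 0.379, -0.165])]
(400, 225) [array([ 0.557, -0.118]), array([ 0.546, -0.111]), array([ 0.524, -0.096]), array([ 0.501, -0.082]), array([ 0.479, -0.067])]
(410, 145) [array([ 0.736, -0.142]), array([ 0.717, -0.134]), array([ 0.678, -0.117]), array([ 0.64, -0.1 ]), array([ 0.602, -0.083])]
(510, 245) [array([ 0.516, -0.35 ]), array([ 0.507, -0.332]), array([ 0.489, -0.297]), array([ 0.47 , -0.261]), array([ 0.452, -0.226])]
(277, 239) [array([0.523, 0.143]), array([0.514, 0.138]), array([0.495, 0.129]), array([0.476, 0.12 ]), array([0.456, 0.111])]
```

View pics/w0.png

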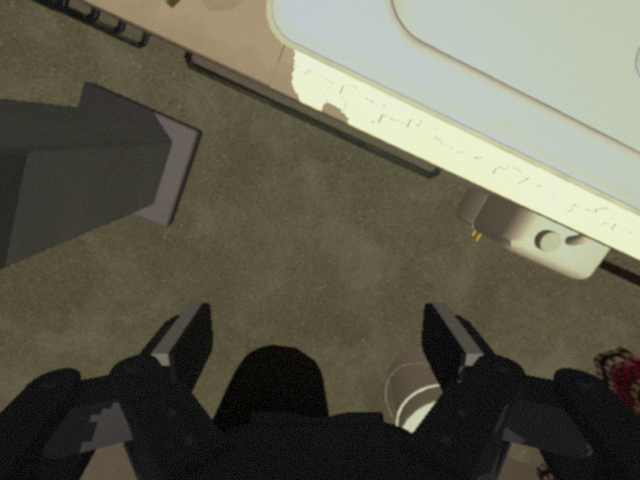

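Emit:
send_rows(commands=[-1,-0.8,0,0,-1,0,0,-1,-0.8,0,0,-1,0,0,-1,-0.8,0,0,-1,0,0,-1,0,0,0,-1,0,0,-1,0,0,0,-1,0,0,-1,0,0,0,-1,0,0,-1,0,0,0,-1,0,0,-1,0,0,0,-1,0,0,-1,0,0,0,-1,0,0,-1,0,0,0,-1,0,0,-1,0,0,0,-1,0,0,-1,0,0,0,-1,0,0,-1,0,0,0,-1,0,0,-1,0,0,0,-1,0,0,-1,0,0,0,-1,0,0,-1,0,0,0,-1,0,0,-1,0,0,0,-1,0,0,-1,0,0,0,-1,0,0,-1,0,0,0,-1,0,0,-1,0,0,0,-1,0,0])

```text
time_s: 2.8
position: [0.2407, -0.5496, 0.3033]
ee_rot: [0.218, 1.571, 0.808]
ft_force: [0.3, 0.5, 0.9]
gripper_width: 1.002
```

Emit:
send_rows(commands=[-1,0,0,0,-1,0,0,-1,0,0,0,-1,0,0,-1,0,0,0,-1,0,0,-1,0,0,0,-1,0,0,-1,0,0.34,0.93,0,0,0,-1,0,0.34,0.93,0,0,0,-1,0,0.34,0.93,0,0,0,-1,0,0.34,0.93,0,0,0,-1,0,0.34,0.93,0,0,0,-1,0,0.34,0.93,0,0,0,-1,0,0.34,0.93,0,0,0,-1,0,0.34,0.93,0,0,0,-1,0,0.34,0.93,0,0,0,-1,0,0.34,0.93,0,0,0,-1,0,0.34,0.93,0,0,0,-1,0,0.34,0.93,0,0,0,-1,0,0.34,0.93,0,0,0,-1,0,0.34,0.93,0,0,0])

```text
time_s: 5.05
position: [0.3574, -0.1495, 0.3034]
ee_rot: [-1.745, 1.57, -0.809]
ft_force: [0.8, -0.7, -0.4]
gripper_width: 0.998
```

Emit:
send_rows(commands=[-1,0,0.37,0.92,0,0,0,-1,0,0.37,0.92,0,0,0,-1,0,0.37,0.92,0,0,0,-1,0,0.37,0.92,0,0,0,-1,0,0.37,0.92,0,0,0,-1,0,0.37,0.92,0,0,0,-1,0,0.37,0.92,0,0,0,-1,0,0.37,0.92,0,0,0,-1,0,0,0,0,0,0,-1,0,0,0,0,0,0])

```text
time_s: 6.3
position: [0.4165, 0.0798, 0.3033]
ee_rot: [-2.726, 1.57, -1.79]
ft_force: [0.3, -0.6, 0.2]
gripper_width: 1.003
```

```bash
python3 - <<'E'
from h import *
T,s=pose(); print(T.round(3),s["q"].round(2))
d=optics.read_camera("wrist"); cv2.imwrite("pics/w1.png",d["pixels"][:,:,::-1]); np.save("pics/w1T.npy",T)
E
```

```text
[[-0.    -0.806  0.592  0.416]
 [-0.     0.592  0.806  0.08 ]
 [-1.    -0.    -0.     0.303]
 [ 0.     0.     0.     1.   ]] [-0.12 -0.4  -0.23  1.74 -0.    0.51]
```

View pics/w1.png

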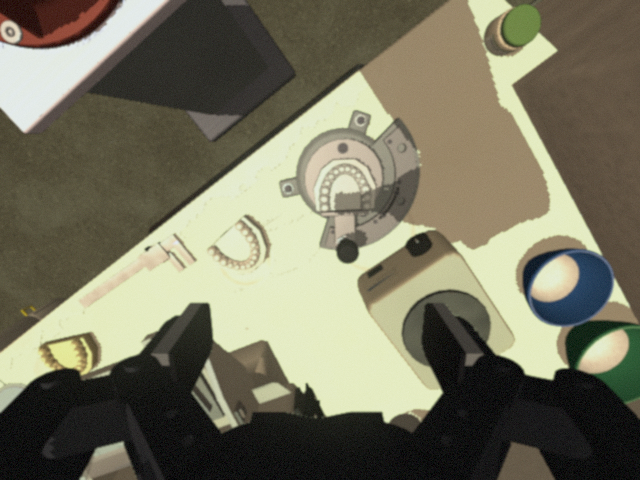

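Wrist view: knob at (347,250), hub centred about (343,178), ring to the right, cast arch at (343,190). I'll get a closer second view.

```bash
python3 - <<'E'
from h import *
T=np.load("pics/w1T.npy"); d=optics.read_camera("wrist")
for uv,z in [((347,250),.076),((343,178),.02),((345,215),.064)]: print(onplane(ray(d,uv,T),z))
E
```

```text
[0.47274994 0.07773018 0.076     ]
[0.41434648 0.11825506 0.02      ]
[0.44233369 0.09749499 0.064     ]
```

Emit:
send_rows(commands=[-1,1,-0.65,0.8,0,0,0,-1,1,-0.65,0.8,0,0,0,-1,0.8,-0.1,0.1,0,0,0,-1,0,0,0,0,0,0,-1,0,0,0,0,0,0])

```text
time_s: 7.02
position: [0.4807, 0.0957, 0.2205]
ee_rot: [-1.146, 1.57, -0.21]
ft_force: [0.9, 0.5, 0.0]
gripper_width: 1.001
```

```bash
python3 - <<'E'
from h import *
T,s=pose(); print(T.round(3),s["q"].round(2))
d=optics.read_camera("wrist"); cv2.imwrite("pics/w2.png",d["pixels"][:,:,::-1]); np.save("pics/w2T.npy",T)
c=d["pixels"][0:300,200:500,::-1]; cv2.imwrite("pics/w2z.png",cv2.resize(c,(600,600),interpolation=2))
E
```

```text
[[ 0.001 -0.805  0.593  0.481]
 [-0.     0.593  0.805  0.096]
 [-1.    -0.001  0.001  0.221]
 [ 0.     0.     0.     1.   ]] [-0.07 -0.24 -0.25  1.56 -0.    0.56]
```

View pics/w2.png

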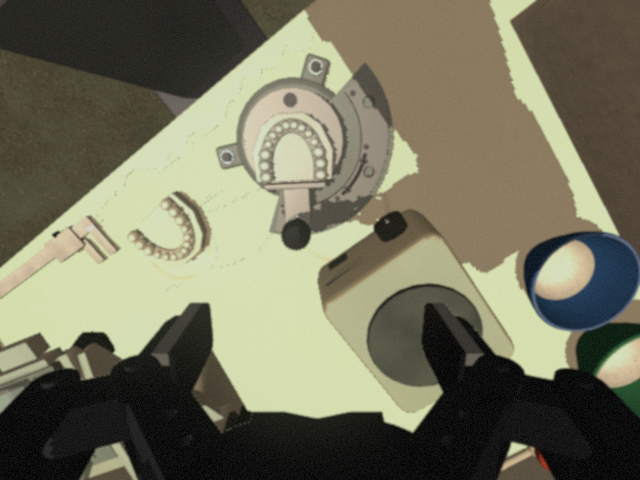

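View pics/w2z.png

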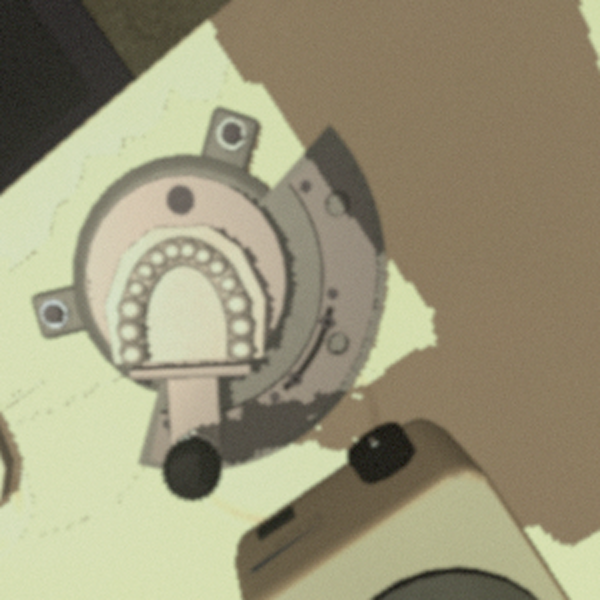

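```bash
python3 - <<'E'
from h import *
d=optics.read_camera("wrist"); ds=optics.read_camera("scene"); dt=optics.read_camera("top")
T1=np.load("pics/w1T.npy");T2=np.load("pics/w2T.npy")
def knob(n,box):
    im=cv2.imread(f"pics/{n}.png"); x0,y0,x1,y1=box
    m=(im[y0:y1,x0:x1].max(2)<70).astype(np.uint8)
    k,l,s,c=cv2.connectedComponentsWithStats(m); i=1+s[1:,4].argmax(); 
    cn=max(cv2.findContours((l==i).astype(np.uint8),0,1)[0],key=len); (c2,r)=cv2.minEnclosingCircle(cn)
    print(n,s[i],c[i]+[x0,y0],np.array(c2)+[x0,y0],r); return c[i]+[x0,y0]
u1=knob("w1",(325,230,370,272)); u2=knob("w2",(270,205,325,260))
print(T1[:3,3],T2[:3,3])
r=[ray(d,u1,T1),ray(d,u2,T2),ray(dt,(307.5,260.5)),ray(ds,(307.7,245.8))]
def multi(r):
    A=sum(np.eye(3)-np.outer(v,v) for p,v in r); b=sum((np.eye(3)-np.outer(v,v))@p for p,v in r)
    x=np.linalg.solve(A,b); return x,[round(float(np.linalg.norm((np.eye(3)-np.outer(v,v))@(x-p))),4) for p,v in r]
print(multi(r)); print(multi(r[1:])); print(multi(r[:2])); 
z=lambda u,v:(200+u/2,v/2)
P={}
for n,(uv,h) in dict(tabletop=((185,274),.038),hole_a=((338,343),.024),hole_b=((337,204),.024),knobtop=((190,470),.082),knobmid=((191,467),.073)).items():
    P[n]=onplane(ray(d,z(*uv),T2),h); print(n,P[n].round(4))
for n in("hole_a","hole_b"):
    print(np.linalg.norm(P[n]-P["hole_a"]))
E
```

```text
w1 [ 12   9  21  23 362] [347.12707182 250.22099448] [347. 250.] 11.401854515075684
w2 [ 12  14  29  30 644] [296.11335404 233.45031056] [296.09729767 233.39189148] 14.911760330200195
[0.41645803 0.07981381 0.30327855] [0.48072017 0.09574376 0.22050814]
(array([0.47499822, 0.07729581, 0.07240938]), [0.0008, 0.0002, 0.0007, 0.0015])
(array([0.47526099, 0.07729763, 0.0725007 ]), [0.0005, 0.0008, 0.0013])
(array([0.4752282 , 0.07675127, 0.06941848]), [0.0002, 0.0002])
tabletop [0.41   0.1203 0.038 ]
hole_a [0.4765 0.1582 0.024 ]
hole_b [0.4259 0.1918 0.024 ]
knobtop [0.4735 0.0778 0.082 ]
knobmid [0.4744 0.0769 0.073 ]
0.0
0.06078694403950661
```

```bash
python3 - <<'E'
import numpy as np
from scipy.optimize import least_squares
K=np.array([.475,.0772]);A=np.array([.4765,.1582]);B=np.array([.4259,.1918]);C=np.array([.410,.1203])
f=lambda p:np.r_[[np.linalg.norm(q-p)-.075 for q in(K,A,B)],.3*(p-C)]
p=least_squares(f,C).x; print(p,f(p))
az=[np.degrees(np.arctan2(*(q-p)[::-1])) for q in(K,A,B)]; print(az,np.diff(az))
print("grasp offset tcp target:",K)
T=np.load("pics/w2T.npy"); R=T[:3,:3]
tgt=np.r_[K,.0535]; print(R.T@(tgt-T[:3,3])/.03)
print("knob wrt tool az y", np.degrees(np.arctan2(R[1,1],R[0,1])))
E
```

```text
[0.4124286 0.1184449] [-5.78826192e-05  4.02997279e-04 -4.18167214e-04  7.28581397e-04
 -5.56531213e-04]
[np.float64(-33.3914871023097), np.float64(31.81882884467214), np.float64(79.59379314887425)] [65.21031595 47.7749643 ]
grasp offset tcp target: [0.475  0.0772]
[ 5.56686136 -0.20687265 -0.61358922]
knob wrt tool az y 143.60984233794804
```

Emit:
send_rows(commands=[0,1,-0.2,-0.6,-0.6,0,0,0,1,0,0,0,0,0,0,0.6,0,0,0,0,0,0,0,0,0,0,0,0,0,0,0,0,0,0])

```text
$.commands: bad value
```

```bash
python3 - <<'E'
from h import *
T,s=pose(); print(T.round(4),s["gripper_width"])
d=optics.read_camera("wrist"); cv2.imwrite("pics/w3.png",d["pixels"][:,:,::-1]); np.save("pics/w3T.npy",T)
E
```

```text
[[ 1.900e-03 -8.053e-01  5.929e-01  4.810e-01]
 [-2.000e-04  5.929e-01  8.053e-01  9.610e-02]
 [-1.000e+00 -1.700e-03  9.000e-04  2.205e-01]
 [ 0.000e+00  0.000e+00  0.000e+00  1.000e+00]] 0.9977694172019296
```

View pics/w3.png

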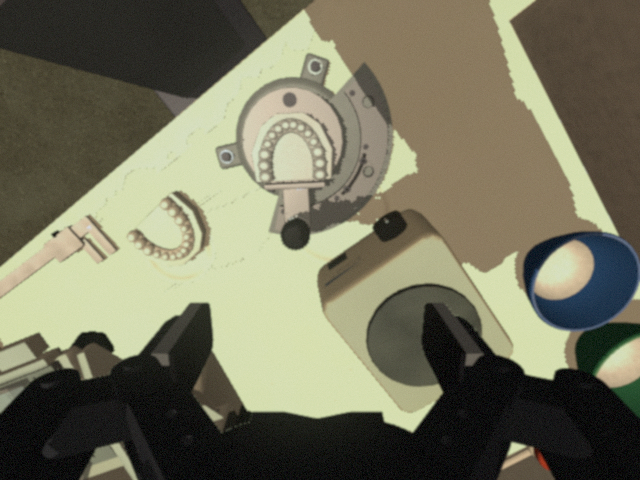

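Emit:
send_rows(commands=[0,1,-0.2,-0.6,-0.6,0,0,0,1,0,0,0,0,0,0,0.6,0,0,0,0,0,0,0,0,0,0,0,0,0,0,0,0,0,0,0])

```text
time_s: 7.9
position: [0.4754, 0.0783, 0.1425]
ee_rot: [-1.147, 1.569, -0.158]
ft_force: [0.3, -0.1, -0.6]
gripper_width: 0.5
```

```bash
python3 - <<'E'
from h import *
T,s=pose(); print(T.round(4),s["gripper_width"])
d=optics.read_camera("wrist"); cv2.imwrite("pics/w4.png",d["pixels"][:,:,::-1]); np.save("pics/w4T.npy",T)
E
```

```text
[[ 1.400e-03 -8.355e-01  5.495e-01  4.754e-01]
 [-2.000e-04  5.495e-01  8.355e-01  7.830e-02]
 [-1.000e+00 -1.300e-03  6.000e-04  1.425e-01]
 [ 0.000e+00  0.000e+00  0.000e+00  1.000e+00]] 0.5003395423452132
```

View pics/w4.png

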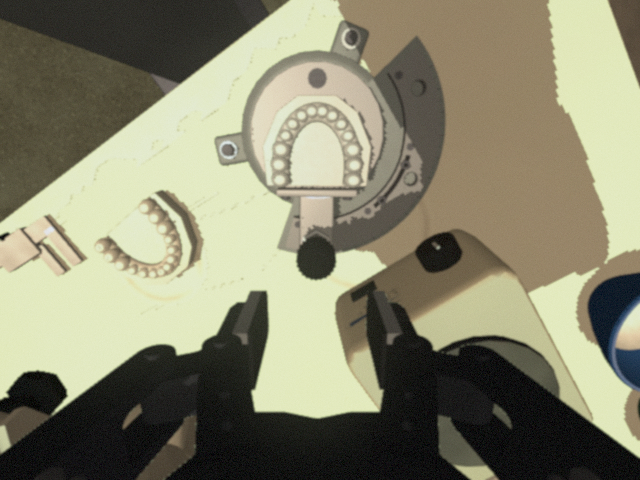

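Knob at (317,256) is centred between the fingers. The arm is aligned with the tool, hole A is at (412,178) and the last hole at (419,88).

```bash
python3 - <<'E'
from h import *
T=np.load("pics/w4T.npy"); d=optics.read_camera("wrist")
im=cv2.imread("pics/w4.png"); m=(im[230:285,290:345].max(2)<70).astype(np.uint8)
k,l,s,c=cv2.connectedComponentsWithStats(m); i=1+s[1:,4].argmax(); u=c[i]+[290,230]; print(s[i],u)
T2=np.load("pics/w2T.npy")
print(tri(ray(d,u,T),ray(d,(296.1,233.4),T2)))
for n,uv,h in(("k",u,.074),("a",(412,178),.024),("b",(419,88),.024),("c",(317,123),.038)): print(n,onplane(ray(d,uv,T),h))
E
```

```text
[   8    6   37   43 1236] [316.08495146 257.22087379]
(array([0.4750287, 0.0769084, 0.0708476]), np.float64(0.00020394650291943907))
k [0.47413239 0.07741885 0.074     ]
a [0.47620936 0.15900583 0.024     ]
b [0.42597434 0.19216479 0.024     ]
c [0.40719998 0.12215308 0.038     ]
```

Emit:
send_rows(commands=[0,0.9,0,-0.04,0,0,0,0,0.9,0,0,0,0,0,0,0.7,0,0,0,0,0,0,0.5,0,0,0,0,0,0,0,0,0,0,0,0])

```text
time_s: 8.62
position: [0.4737, 0.0773, 0.0508]
ee_rot: [2.133, 1.57, 3.121]
ft_force: [-0.0, -0.4, 0.0]
gripper_width: 0.501
```

Emit:
send_rows(commands=[0.5,0,0,0,0,0,0,1,0,0,0,0,0,0,1,0,0,0,0,0,0,1,0,0,0,0,0,0])

```text
time_s: 9.12
position: [0.4749, 0.0771, 0.0525]
ee_rot: [-1.115, 1.569, -0.127]
ft_force: [-1.6, 1.3, 6.2]
gripper_width: 0.257
```

```bash
python3 - <<'E'
from h import *
T,s=pose(); print(T.round(4),s["gripper_width"],s["ft_force"],s["wrist_torque"])
d=optics.read_camera("wrist"); cv2.imwrite("pics/w5.png",d["pixels"][:,:,::-1]); np.save("pics/w5T.npy",T)
E
```

```text
[[ 1.800e-03 -8.354e-01  5.497e-01  4.749e-01]
 [-2.000e-04  5.497e-01  8.354e-01  7.710e-02]
 [-1.000e+00 -1.600e-03  8.000e-04  5.250e-02]
 [ 0.000e+00  0.000e+00  0.000e+00  1.000e+00]] 0.25716295317754934 [-1.6090942   1.29972099  6.16928336] [ 0.07699066  0.27357016 -0.03648915]
```

View pics/w5.png

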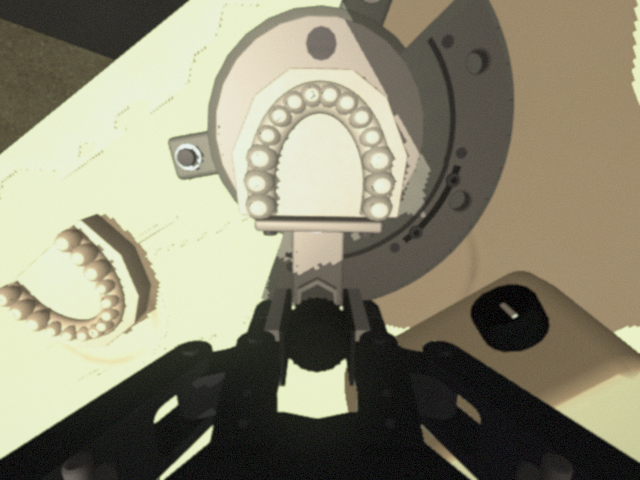

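Emit:
send_rows(commands=[1,-0.1,0,0,0,0,0,1,-0.1,0,0,0,0,0,1,-0.08,0,0,0,0,0,1,0,0,0,0,0,0])

```text
time_s: 9.68
position: [0.4747, 0.077, 0.0594]
ee_rot: [-1.255, 1.57, -0.266]
ft_force: [7.3, -0.4, -8.4]
gripper_width: 0.259
```

```bash
python3 - <<'E'
from h import *
T,s=pose(); print(s["position"],s["gripper_width"],s["ft_force"],s["wrist_torque"])
ds=optics.read_camera("scene"); cv2.imwrite("pics/s1.png",cv2.resize(ds["pixels"][220:320,250:370,::-1],(720,600),interpolation=2))
E
```

```text
[0.47465088 0.07698705 0.05941343] 0.25934784971454866 [ 7.33114577 -0.41312465 -8.38727924] [-0.17812882 -1.27530881 -0.14216122]
```

View pics/s1.png

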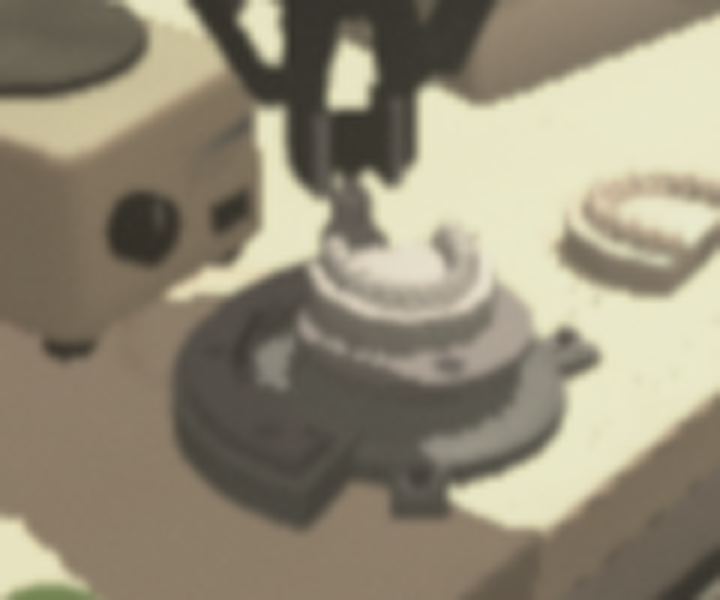

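Emit:
send_rows(commands=[1,-0.06,-0.03,0,0,0,0,1,0,0,0,0,0,0])

```text
time_s: 9.98
position: [0.4746, 0.0769, 0.0609]
ee_rot: [1.681, 1.57, 2.67]
ft_force: [3.2, 1.1, -9.1]
gripper_width: 0.26
```

```bash
python3 - <<'E'
from h import *
T,s=pose(); print(T.round(4),s["gripper_width"],s["ft_force"],s["wrist_torque"])
# plan arc: constant table increments of 2.5 deg about pivot, tool frame step
p=np.array([.4124,.1184]); 
import math
r=np.linalg.norm(T[:2,3]-p); print(r, np.degrees(np.arctan2(*(T[:2,3]-p)[::-1])))
for a in (2.5,4,5):
    th=math.radians(a); ch=2*r*math.sin(th/2)
    print(a, "z",ch*math.cos(th/2)/.03,"y(inward)",ch*math.sin(th/2)/.03)
E
```

```text
[[-8.000e-04 -8.353e-01  5.498e-01  4.746e-01]
 [ 4.000e-04  5.498e-01  8.353e-01  7.690e-02]
 [-1.000e+00  9.000e-04 -1.000e-04  6.090e-02]
 [ 0.000e+00  0.000e+00  0.000e+00  1.000e+00]] 0.2598452048969256 [ 3.15654275  1.06209409 -9.07742255] [ 0.36324478 -0.74808588 -0.20987244]
0.07476915535233485 -33.75657105234718
2.5 z 0.10871282500974931 y(inward) 0.002372122280235882
4 z 0.17385442074018573 y(inward) 0.00607113015178935
5 z 0.2172187089782595 y(inward) 0.009483973651360486
```

Emit:
send_rows(commands=[1,0,0.002,0.087,-0.4,0,0,1,0,0.006,0.174,-0.8,0,0,1,0,0.006,0.174,-0.8,0,0,1,0,0.006,0.174,-0.8,0,0,1,0,0.002,0.087,-0.4,0,0,1,0,0,0,0,0,0])

```text
time_s: 10.72
position: [0.4838, 0.0957, 0.0614]
ee_rot: [-1.39, 1.571, -0.122]
ft_force: [3.9, 1.2, -9.9]
gripper_width: 0.26
```

```bash
cat > st.py <<'E'
from h import *
T,s=pose(); p=np.array([.4124,.1184]); v=T[:2,3]-p
az=np.degrees(np.arctan2(v[1],v[0])); f=s["ft_force"]; rr=v/np.linalg.norm(v); t=np.array([-rr[1],rr[0]])
print("t",s["time_s"],"pos",T[:3,3].round(4),"r",np.linalg.norm(v).round(4),"az",az.round(2),"table",(az+33.6).round(2),"ylag",((np.degrees(np.arctan2(T[1,1],T[0,1]))-180-az+180)%360-180).round(2))
print("Frad",(f[:2]@rr).round(2),"Ftan",(f[:2]@t).round(2),"Fz",f[2].round(2),"w",round(s["gripper_width"],3),"q6",s["q"][5].round(2),"tilt",T[:3,0].round(3))
E
python3 st.py
```

```text
t 10.725 pos [0.4838 0.0957 0.0614] r 0.075 az -17.67 table 15.93 ylag 0.34
Frad 3.36 Ftan 2.3 Fz -9.93 w 0.26 q6 0.23 tilt [ 0. -0. -1.]
```

Emit:
send_rows(commands=[1,0,0.002,0.087,-0.4,0,0,1,0,0.006,0.174,-0.8,0,0,1,0,0.006,0.174,-0.8,0,0,1,0,0.006,0.174,-0.8,0,0,1,0,0.006,0.174,-0.8,0,0,1,0,0.006,0.174,-0.8,0,0,1,0,0.006,0.174,-0.8,0,0,1,0,0.006,0.174,-0.8,0,0,1,0,0.006,0.174,-0.8,0,0,1,0,0.006,0.174,-0.8,0,0,1,0,0.002,0.087,-0.4,0,0,1,0,0,0,0,0,0])

```text
time_s: 12.22
position: [0.4818, 0.1468, 0.0617]
ee_rot: [-2.018, 1.57, -0.05]
ft_force: [5.0, 0.5, -9.8]
gripper_width: 0.258
```

```bash
python3 st.py; python3 - <<'E'
from h import *
T,s=pose()
d=optics.read_camera("wrist"); cv2.imwrite("pics/w6.png",d["pixels"][:,:,::-1]); np.save("pics/w6T.npy",T)
E
```

```text
t 12.225 pos [0.4818 0.1468 0.0617] r 0.075 az 22.27 table 55.87 ylag 0.49
Frad 4.81 Ftan -1.39 Fz -9.77 w 0.258 q6 -0.36 tilt [ 0.001 -0.    -1.   ]
```

View pics/w6.png

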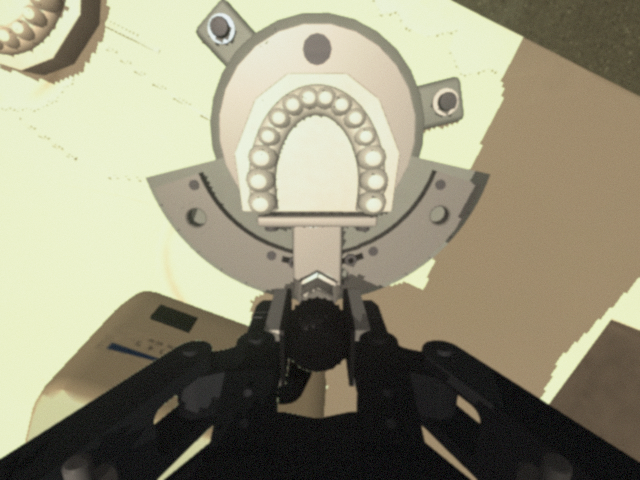

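Emit:
send_rows(commands=[1,0.07,0,0,0,0,0,1,0.03,0,0,0,0,0,1,0,0,0,0,0,0])

```text
time_s: 12.65
position: [0.4818, 0.1468, 0.0587]
ee_rot: [-1.785, 1.57, 0.181]
ft_force: [4.3, 0.7, -9.2]
gripper_width: 0.26
```

```bash
python3 st.py
```

```text
t 12.65 pos [0.4818 0.1468 0.0587] r 0.075 az 22.23 table 55.83 ylag 0.46
Frad 4.28 Ftan -0.98 Fz -9.23 w 0.26 q6 -0.36 tilt [ 0.001  0.    -1.   ]
```

Emit:
send_rows(commands=[1,0.015,0,0,0,0,0,1,0,0,0,0,0,0])

```text
time_s: 12.9
position: [0.4818, 0.1467, 0.0585]
ee_rot: [-1.913, 1.57, 0.053]
ft_force: [4.4, 0.1, -5.0]
gripper_width: 0.261
```

```bash
python3 st.py
```

```text
t 12.9 pos [0.4818 0.1467 0.0585] r 0.075 az 22.22 table 55.82 ylag 0.45
Frad 4.09 Ftan -1.53 Fz -5.01 w 0.261 q6 -0.36 tilt [ 0.001  0.    -1.   ]
```

Emit:
send_rows(commands=[0.44,0,0,0,0,0,0,0.38,0,0,0,0,0,0,0.36,0,0,0,0,0,0,0.36,0,0,0,0,0,0])

```text
time_s: 13.4
position: [0.4813, 0.1467, 0.0581]
ee_rot: [1.451, 1.571, -2.866]
ft_force: [-0.2, 0.3, 0.4]
gripper_width: 0.323
```

```bash
python3 st.py; python3 - <<'E'
from h import *
T,s=pose()
d=optics.read_camera("wrist"); cv2.imwrite("pics/w7.png",d["pixels"][:,:,::-1]); np.save("pics/w7T.npy",T)
E
```

```text
t 13.4 pos [0.4813 0.1467 0.0581] r 0.0745 az 22.32 table 55.92 ylag 0.33
Frad -0.04 Ftan 0.38 Fz 0.44 w 0.323 q6 -0.36 tilt [-0. -0. -1.]
```

View pics/w7.png

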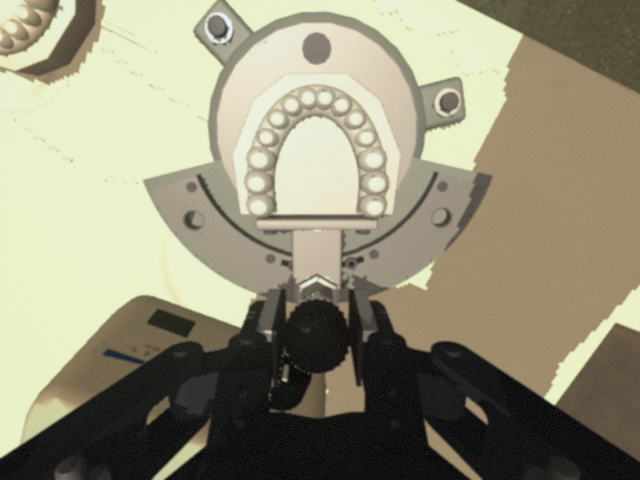

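Emit:
send_rows(commands=[0.36,0,0,0.035,-0.15,0,0,0.36,0,0,0.035,-0.15,0,0,0.36,0,0,0.035,-0.15,0,0,0.36,0,0.001,0.035,-0.15,0,0,0.36,0,0.001,0.035,-0.15,0,0,0.36,0,0.001,0.035,-0.15,0,0])

```text
time_s: 14.2
position: [0.479, 0.1517, 0.0581]
ee_rot: [2.967, 1.569, -1.271]
ft_force: [1.5, -4.8, -0.6]
gripper_width: 0.317
```

```bash
python3 st.py
```

```text
t 14.2 pos [0.479  0.1517 0.0581] r 0.0744 az 26.57 table 60.17 ylag 0.61
Frad -0.79 Ftan -4.93 Fz -0.6 w 0.317 q6 -0.43 tilt [ 0.    -0.002 -1.   ]
```

Emit:
send_rows(commands=[0.36,0,0,0.035,-0.15,0,0,0.36,0,0,0.035,-0.15,0,0,0.36,0,0,0.035,-0.15,0,0,0.36,0,0.001,0.035,-0.15,0,0,0.36,0,0.001,0.035,-0.15,0,0])

```text
time_s: 14.82
position: [0.4762, 0.1568, 0.0579]
ee_rot: [3.067, 1.57, -1.106]
ft_force: [2.4, -3.5, -2.5]
gripper_width: 0.324
```

```bash
python3 st.py
```

```text
t 14.825 pos [0.4762 0.1568 0.0579] r 0.0745 az 31.01 table 64.61 ylag -0.07
Frad 0.29 Ftan -4.23 Fz -2.47 w 0.324 q6 -0.48 tilt [ 0. -0. -1.]
```

Emit:
send_rows(commands=[0.36,0,0,0.025,-0.11,0,0,0.36,0,0,0.025,-0.11,0,0])

```text
time_s: 15.08
position: [0.4751, 0.1585, 0.058]
ee_rot: [0.007, 1.57, 2.137]
ft_force: [0.8, -1.4, -0.8]
gripper_width: 0.321
```

```bash
python3 st.py
```

```text
t 15.075 pos [0.4751 0.1585 0.058 ] r 0.0745 az 32.61 table 66.21 ylag -0.56
Frad -0.08 Ftan -1.65 Fz -0.84 w 0.321 q6 -0.5 tilt [-0.  0. -1.]
```

Emit:
send_rows(commands=[0.36,0,0,0.02,-0.09,0,0,0.36,0,0,0,0,0,0])

```text
time_s: 15.32
position: [0.4749, 0.159, 0.0581]
ee_rot: [0.011, 1.57, 2.148]
ft_force: [0.4, 0.1, 0.3]
gripper_width: 0.316
```

```bash
python3 st.py; python3 - <<'E'
from h import *
T,s=pose()
d=optics.read_camera("wrist"); cv2.imwrite("pics/w8.png",d["pixels"][:,:,::-1])
E
```

```text
t 15.325 pos [0.4749 0.159  0.0581] r 0.0745 az 33.0 table 66.6 ylag -0.52
Frad 0.43 Ftan -0.16 Fz 0.31 w 0.316 q6 -0.51 tilt [-0.  0. -1.]
```

View pics/w8.png

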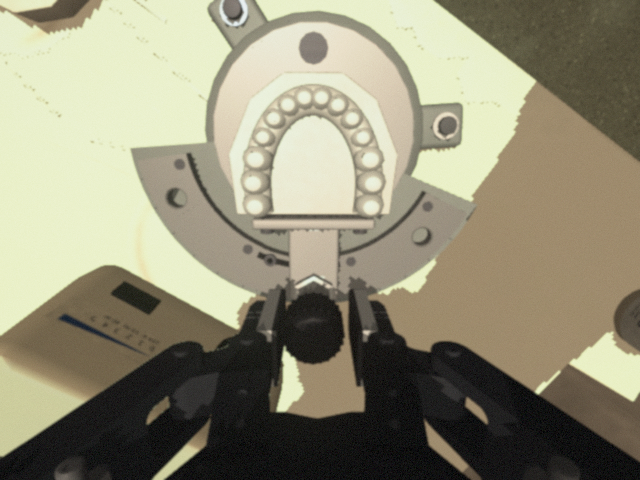

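```bash
python3 - <<'E'
from h import *
for n in("w7","w8"):
    im=cv2.imread(f"pics/{n}.png"); print(n)
    for y in (315,325,335,345):
        r=im[y,265:375].max(1); print(y,''.join('#' if v<45 else '+' if v<75 else '.' for v in r))
ds=optics.read_camera("scene"); cv2.imwrite("pics/s2.png",cv2.resize(ds["pixels"][220:320,250:370,::-1],(720,600),interpolation=2))
E
```

```text
w7
315 ..........++########+....+####################################################......+#########+.............++
325 .......++########################################################################++++###########++++++++++++++
335 .......+++++#####################################################################################+......+#####
345 ##############################################################################################################
w8
315 ..........+#################################################################........+#########+.............++
325 .......++#######################+++#+##++####################################+......+###########+...........++
335 .......+++++##################################################################+.....+############+......++####
345 ##################+.+######################################################+..........+#######################
```

View pics/s2.png

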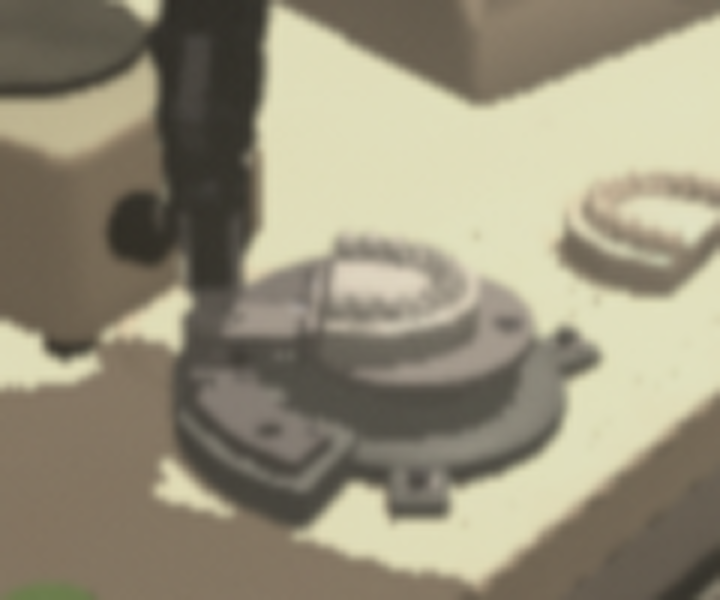

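Emit:
send_rows(commands=[0.36,0,0,0.02,-0.09,0,0,0.36,0,0,0,0,0,0])

```text
time_s: 15.68
position: [0.4748, 0.1592, 0.0581]
ee_rot: [3.14, 1.57, -0.998]
ft_force: [0.6, -1.0, -0.2]
gripper_width: 0.324
```

```bash
python3 st.py
```

```text
t 15.675 pos [0.4748 0.1592 0.0581] r 0.0745 az 33.15 table 66.75 ylag -0.24
Frad -0.0 Ftan -1.19 Fz -0.16 w 0.324 q6 -0.51 tilt [ 0. -0. -1.]
```

Emit:
send_rows(commands=[0.36,0,0,0.02,-0.09,0,0,0.36,0,0,0,0,0,0])

```text
time_s: 15.92
position: [0.4746, 0.1594, 0.0581]
ee_rot: [2.997, 1.57, -1.133]
ft_force: [1.4, -3.7, 0.6]
gripper_width: 0.318
```

```bash
python3 st.py
```

```text
t 15.925 pos [0.4746 0.1594 0.0581] r 0.0745 az 33.41 table 67.01 ylag -0.07
Frad -0.85 Ftan -3.85 Fz 0.58 w 0.318 q6 -0.52 tilt [ 0.    -0.001 -1.   ]
```

Emit:
send_rows(commands=[0.36,0,0,0.02,-0.09,0,0,0.36,0,0,0,0,0,0])

```text
time_s: 16.18
position: [0.4744, 0.1597, 0.0582]
ee_rot: [2.995, 1.569, -1.128]
ft_force: [0.8, -5.8, -0.0]
gripper_width: 0.323
```

```bash
python3 st.py;  python3 - <<'E'
from h import *
d=optics.read_camera("wrist"); cv2.imwrite("pics/w9.png",d["pixels"][:,:,::-1])
E
```

```text
t 16.175 pos [0.4744 0.1597 0.0582] r 0.0745 az 33.67 table 67.27 ylag 0.12
Frad -2.51 Ftan -5.3 Fz -0.0 w 0.323 q6 -0.53 tilt [ 0.001 -0.001 -1.   ]
```

View pics/w9.png

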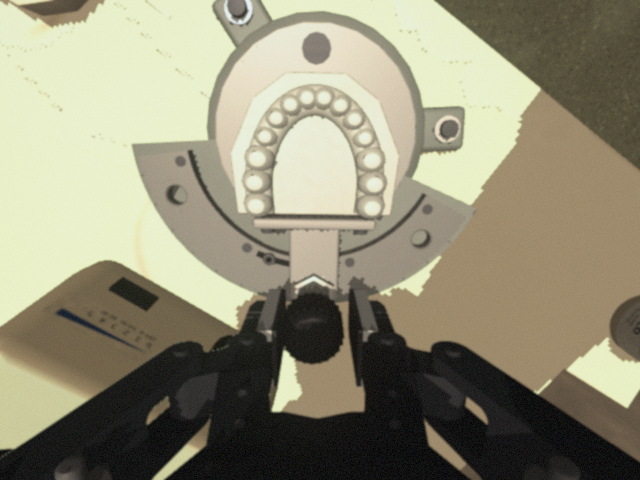

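Side force climbs without the table following, and the knob image is smaller and shifted, so the pin looks seated. I'll centre the fingers, open and rise, then measure the knob height.

Emit:
send_rows(commands=[0.36,0,0,-0.06,0,0,0,0.2,0,0,-0.03,0,0,0,0,0,0,0,0,0,0,0,0,0,0,0,0,0,0,-0.4,0,0,0,0,0,0,-0.8,0,0,0,0,0,0,-0.8,0,0,0,0,0,0,-0.8,0,0,0,0,0,0,0,0,0,0,0,0,0,0,0,0,0,0,0])

```text
time_s: 17.48
position: [0.4754, 0.158, 0.1417]
ee_rot: [1.273, 1.571, -2.85]
ft_force: [-0.1, -0.0, -0.3]
gripper_width: 0.5
```

```bash
python3 st.py;  python3 - <<'E'
from h import *
T,s=pose(); d=optics.read_camera("wrist"); cv2.imwrite("pics/w10.png",d["pixels"][:,:,::-1]); np.save("pics/w10T.npy",T)
E
```

```text
t 17.475 pos [0.4754 0.158  0.1417] r 0.0744 az 32.16 table 65.76 ylag 1.65
Frad -0.12 Ftan 0.05 Fz -0.26 w 0.5 q6 -0.53 tilt [-0. -0. -1.]
```

View pics/w10.png

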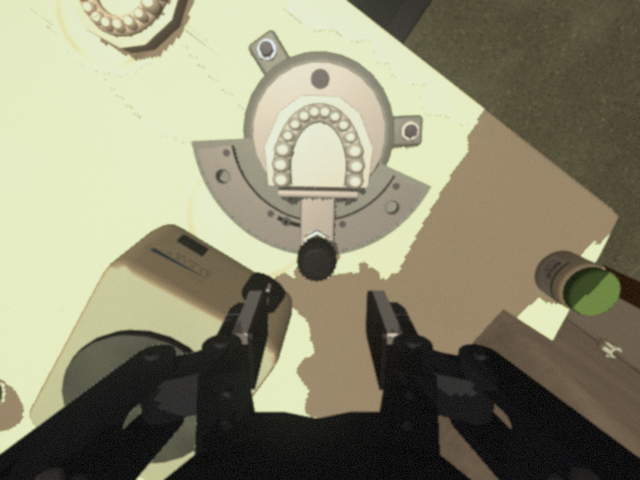

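Emit:
send_rows(commands=[0,-0.9,0,0.6,0,0,0,0,-0.9,0,0.6,0,0,0,0,0,0,0,0,0,0,0,0,0,0,0,0,0])

```text
time_s: 18.02
position: [0.4552, 0.1877, 0.1948]
ee_rot: [1.27, 1.569, -2.852]
ft_force: [-0.3, -0.3, -0.2]
gripper_width: 0.499
```

```bash
python3 st.py;  python3 - <<'E'
from h import *
T,s=pose(); d=optics.read_camera("wrist"); cv2.imwrite("pics/w11.png",d["pixels"][:,:,::-1]); np.save("pics/w11T.npy",T)
ds=optics.read_camera("scene"); cv2.imwrite("pics/s3f.png",ds["pixels"][:,:,::-1]);cv2.imwrite("pics/s3.png",cv2.resize(ds["pixels"][220:320,250:370,::-1],(720,600),interpolation=2))
E
```

```text
t 18.025 pos [0.4552 0.1877 0.1948] r 0.0815 az 58.29 table 91.89 ylag -24.48
Frad -0.43 Ftan 0.09 Fz -0.23 w 0.499 q6 -0.47 tilt [-0.001 -0.    -1.   ]
```

View pics/w11.png

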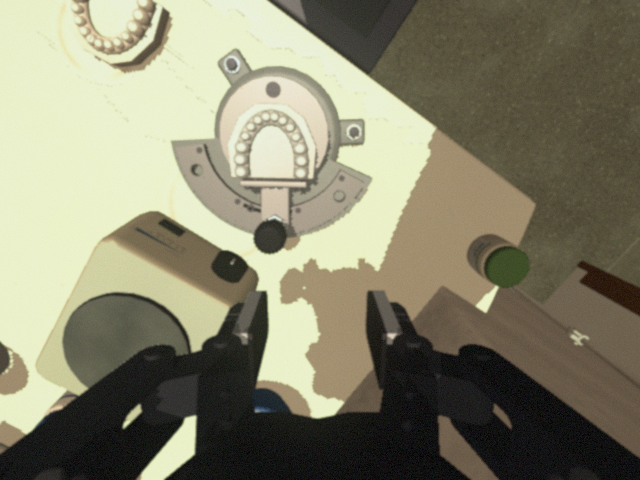

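View pics/s3.png

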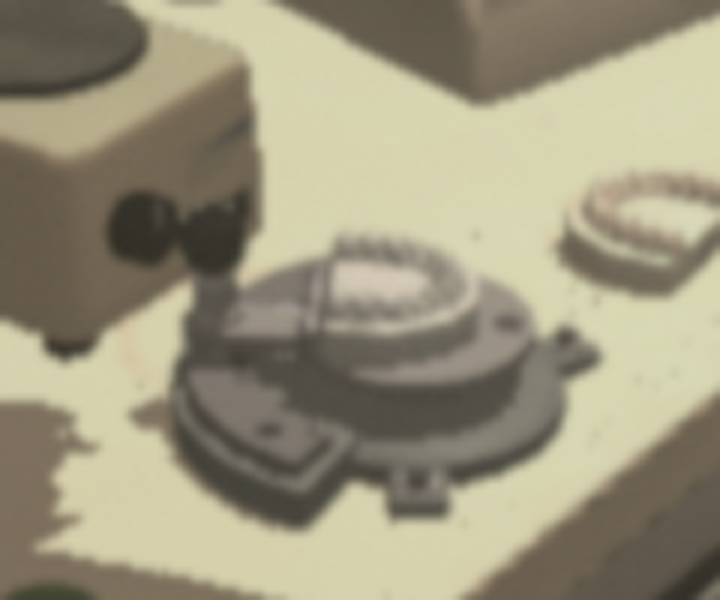

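```bash
python3 - <<'E'
from h import *
d=optics.read_camera("wrist"); ds=optics.read_camera("scene"); dt=optics.read_camera("top")
def knob(n,box,th=70):
    im=cv2.imread(f"pics/{n}.png"); x0,y0,x1,y1=box
    m=(im[y0:y1,x0:x1].max(2)<th).astype(np.uint8)
    k,l,s,c=cv2.connectedComponentsWithStats(m); i=1+s[1:,4].argmax(); print(n,s[i],c[i]+[x0,y0]); return c[i]+[x0,y0]
knob("w4",(290,230,345,285),60)
u=knob("w10",(290,230,345,285),60); v=knob("w11",(248,212,295,258),60)
T,T2=np.load("pics/w10T.npy"),np.load("pics/w11T.npy")
a,b=ray(d,u,T),ray(d,v,T2); c=ray(ds,(285.2,258.9))
print("wrist2",tri(a,b)); print("w10+scene",tri(a,c)); print("w11+scene",tri(b,c))
k=tri(a,c)[0][:2]-[.4124,.1184]; print("az",np.degrees(np.arctan2(k[1],k[0]))+33.5,np.linalg.norm(k))
# same recipe at start: w4 + scene, w2+scene
c0=ray(ds,(307.6,245.8)); T4,T22=np.load("pics/w4T.npy"),np.load("pics/w2T.npy")
print("start w4+scene",tri(ray(d,(316.1,257.2),T4),c0),"w2+scene",tri(ray(d,(296.1,233.4),T22),c0))
E
```

```text
w4 [   8    7   37   41 1188] [316.09848485 257.33838384]
w10 [   8    8   38   42 1187] [316.59224937 258.85930918]
w11 [  7   8  31  32 480] [270.84583333 235.3875    ]
wrist2 (array([0.47568081, 0.15901672, 0.07013854]), np.float64(0.0009350043899283005))
w10+scene (array([0.47632822, 0.1590672 , 0.07351306]), np.float64(0.0024991519297337733))
w11+scene (array([0.47544349, 0.15959509, 0.07400734]), np.float64(0.003160636931108192))
az 65.96201261885201 0.07576700171566383
start w4+scene (array([0.47533718, 0.07897217, 0.07332263]), np.float64(0.0008305379954662639)) w2+scene (array([0.47544245, 0.07914847, 0.07342669]), np.float64(0.0004400247650166964))
```

```bash
python3 st.py; python3 -c "
from plant import manip; print(manip.close_job())"
```

```text
t 18.275 pos [0.4553 0.1876 0.1951] r 0.0814 az 58.2 table 91.8 ylag -24.44
Frad -0.09 Ftan -0.64 Fz -0.8 w 0.499 q6 -0.46 tilt [-0.001 -0.    -1.   ]
the job is handed in; nothing more can be done
None
```

The guide is set to its next hole and the job is handed in at about 18 s of the 51 s allowed; no verdict was reported.

**What I did:** I gripped the knob and lifted the pin about 8 to 9 mm. I turned the table to about 56°, lowered the pin until the force showed it touching the ring, and let go. I then pushed the knob round with slack fingers at about 5 N until the pin dropped in by its spring. Further small pushes only raised the side force, to about 5 N, with the table no longer following.

**Last checks:**
- **Pin:** the knob's height matches its height at the start. Two wrist views give 70.1 mm now against 70.8 mm then. Wrist plus scene view gives 73.5 to 74.0 mm against about 73.4 mm. The views differ from each other by about 3 mm, so I relied on before/after comparison with the same pair of views. It resolves about 1 mm, which rules out the pin resting on the ring (5 to 6 mm up). It does not prove the 1.5 mm limit with much to spare.
- **Angle:** the table stands at about 66° (1.15 rad). That agrees with the hole seen in the camera at 65 to 66° before the search.
- **Cast:** it looks unmoved against its back stop in the pictures; I did not measure its position.
- **Contact:** the wrist force reads zero within noise, with the gripper well clear of the guide.

One command list was refused because I had miscounted its numbers. Nothing moved, and I sent it again corrected.

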